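# Fetch the machine from the covered instrument pan

### The arm

A 7-joint arm with a two-finger parallel gripper is mounted at the origin on the work surface. World frame = base frame: x ahead of the robot, y to its left, z up, the work surface at z = 0. Lengths are in m, angles in rad, forces in N, time in s.
With the tool pointing down it reaches from about 0.425 to 0.875 m from the base axis. Payload 4.7 kg.
Tool frame: the origin (TCP) lies on the mounting face of the last link; the fingertips stand 182 mm ahead of it and the grasp point (between the pads) lies 164 mm ahead of it (nose_length is the distance from the TCP to the fingertips, in m); z points along the fingers, y is the line along which they close (so a half turn about z gives the same grasp; the last joint's range is limited). The gripper opens to 87 mm and grips with 3 to 60 N. Pads are 19 mm wide; open, the fingers measure 117 mm over their backs; the gripper's body (75 mm by 190 mm) begins 51 mm behind the grasp point.
Start: joints at [1.142, 0.321, -0.07, 1.45, 0.023, 1.371, -0.057], TCP at [0.278, -0.587, 0.405] pointing down, gripper open.
Joint ranges: [-2.86, 2.86], [-0.3, 2.09], [-1.38, 1.24], [0.06, 2.45], [-1.56, 4.7], [0.09, 2.05], [-2.69, 2.69]. Speed limits (rad/s): [2.57, 2.57, 3.14, 3.14, 3.14, 3.14, 3.14].

### API

Orientations are given as a unit quaternion [w, x, y, z].
In Python, from station import sense, read_camera, sign_off, nose_length gives the robot as it stands.
- The arm moves only by the tool drive_tool, never from a script. Its argument "rows" is one flat list of numbers, 7 for each row, row after row: the shift along the tool's x, y, z in mm, then the turn, a rotation vector about the tool's x, y, z in rad, then the finger opening in mm, from 0 to 87. In form: [x, y, z, rx, ry, rz, hand, x, y, z, rx, ry, rz, hand, ...]. A call has 1 to 10 rows; each row shifts and turns the commanded pose from where the row before left it, along the tool's axes as they then stand; what a row does not reach is not made up. A row lasts 1/8 s, in which the tool goes at most 62.5 mm and 10.7 degrees, less where a joint would pass 70% of its speed; a pose out of reach is approached as far as the arm can. A call is refused whole if a number of a shift passes 62.5 or a number of a turn 0.188, either way. A call with a gripper value outside its range is refused whole. The fingers move at their own pace and stop on an object; the grip force is fixed at half the most. Time passes only in rows, so rows that do not move let the fingers close. It gives the time, the measured TCP pose, the force, the opening and the grip force at its end, in the units of the state.
- sense(): the state, without advancing time (a new reading comes with each control period).
- read_camera(name): name is "scene" or "top"; returns a dict with "image" (400x640x3 uint8, red, green, blue), "mtx" (3x3 intrinsics, pixels), "distortion" ([k1, k2, p1, p2, k3] as OpenCV has them; the pictures are not rectified), "R" (3x3) and "t" (3): a world point X has camera coordinates R X + t. Camera axes: x right, y down, z forward; pixel columns grow to the right and rows downward; lengths in m; the calibration is good to about 2 mm. A picture is of the moment at which its call begins. There is no depth.
- sign_off(): hands the job in; it is judged then, once.
The state is a dict: "t": time; "joints": joint angles; "dq": joint speeds; "tau": joint torques, N m; "tcp_pos": TCP position; "orientation": TCP orientation; "force": force on the tool from outside, world axes, zero at the start; "ft_torque": the same for the moment, N m; "finger_gap": opening from 0.0 (shut) to 1.0 (fully open); "gripper_force": force on a finger pad.
Only numpy, scipy, OpenCV 4.12 (cv2) and the standard library are available. Lean on these libraries where they do the work, as an engineer would, in place of code of your own. Each camera call takes 0.05 s, during which the arm holds its last target. There are 200 camera calls.

### The job

Lift the loose clear cover off the instrument pan and lay it flat on the rubber mat. Then fetch the one machine with the narrow stepped nose out of the pan - it lies tight against a side wall, so first draw it away from the wall, pressing on it only lightly - and set it down without dropping it, lying flat on its base and lengthwise in the empty work tray. Leave the other parts in the pan, and do not disturb the things at the back of the table.

Things in the scene. Friction and masses are not known exactly. Their poses are not given: they have to be found in the camera images.
- pan: Fixed open metal instrument pan, 250 (x) x 180 (y) x 36 mm high outside, walls and floor 5 mm thick (inside 240 x 170), on a low block that lifts it 4 to 24 mm off the table. Origin at the centre of its underside; x along its length.
- cover: Loose clear plastic plate 256 (x) x 186 (y) x 5 mm lying on the pan's rim, 0.28 kg, with a black grip block in its middle: 60 (x) x 14 (y) mm, standing 28 mm above the plate. Origin at the centre of the underside of the plate; z up.
- mat: Fixed thin black rubber mat 270 (x) x 200 (y) x 3 mm on the table, the place for the cover. Origin at the centre of its underside.
- machine: The part to fetch: black tattoo machine, 0.25 kg. Flat-sided body 100 (x) x 44 (y) x 22 mm high; a narrower stepped nose (32, then 24 mm wide, 16 mm high) sticks out 40 mm from its +x end. Lies on the pan floor along either long wall, about 1 mm off it: no finger fits between, and the wall is 9 mm higher than the machine. Origin: centre of the underside of the 100 mm body; z up.
- machine_mid (a point): Middle of the machine's whole 140 mm length, 20 mm from machine's origin along +x, 11 mm above its base.
- tray: Fixed empty shallow metal work tray 210 (x) x 120 (y) x 16 mm high, walls and floor 4 mm thick (floor 4 mm above the table). Origin at the centre of its underside; x along its length.
- pack: Plain black battery pack 100 x 44 x 22 mm, like the machine's body but without a nose, lying against the pan's other long wall. Origin at the centre of its underside. Stays in the pan.
- clamp_bar: Steel bar 16 x 90 x 18 mm with two studs (25 mm high), lying across the +x end of the pan. Origin at the centre of its underside. Stays in the pan.
- spool0: Small waisted steel spool, 24 mm across, 28 mm high, standing at the -x end of the pan. Origin at the centre of its underside. Stays in the pan.
- spool1: A second spool like spool0, same end of the pan. Stays in the pan.
- wash_bottle: White wash bottle 72 mm across with a bent spout, 230 mm high, standing in a shallow tray at the back of the table. Origin at the centre of its underside. Leave alone.
- jar: Amber jar 60 mm across, 80 mm high, at the back. Origin at the centre of its underside. Leave alone.
- tape: Roll of tape 90 mm across, 25 mm high, lying at the back. Origin at the centre of its underside. Leave alone.
- cup: Steel cup 70 mm across, 80 mm high, at the back. Origin at the centre of its underside. Leave alone.
Not all that is in view belongs to the job. Leave any purple look-alike of the tray alone.

How it is judged:
By the outcome, as a careful person would: the job done as asked, in the order asked, and still so for the second after the job is handed in, with the robot touching nothing.
It also fails if it takes over 72 s, if anything falls off the work surface, if the arm or the gripper's body presses on something with over 40 N, if the wrist force passes 120 N, or if a joint passes its speed limit or range.

## Working session

There is one attempt and no reset: what is moved stays moved. The work goes in short steps, Python scripts to look and compute and a tool call to move; the robot and the scene stay as the last step left them, time stands still between calls to the robot, and variables do not carry over. Pictures are saved under pics/ and viewed, at most 10 in all, crops included, and the job is handed in when it is done.

Besides the shell and the picture viewer there is one more tool, called in YAML: its name, and indented under it one key for each argument. drive_tool: Moves the arm, as the interface text tells. Its arguments: {"type":"object","properties":{"rows":{"type":"array","items":{"type":"number"}}},"required":["rows"]}

```bash
mkdir -p pics; ls; python3 - <<'E'
from station import sense, read_camera, nose_length
import cv2,numpy as np
print(nose_length); print(sense())
for n in("scene","top"):
    c=read_camera(n); cv2.imwrite(f"pics/{n}0.png",c["image"][:,:,::-1])
    print(n,c["mtx"].tolist(),c["distortion"],np.round(c["R"],4).tolist(),c["t"], (-np.array(c["R"]).T@c["t"]))
E
```

```text
pics
0.1822
{'t': 0.0, 'joints': array([ 1.14206844,  0.32180077, -0.07005781,  1.45169296,  0.02263294,
        1.37080447, -0.05692245]), 'dq': array([ 1.72444609e-03, -1.39939340e-03,  4.94411023e-04, -6.82904944e-05,
        6.69593075e-04,  9.19864014e-05, -1.07528519e-04]), 'tau': array([-1.46998882e-04, -4.91298902e+01, -4.04102588e-01, -3.12526917e+01,
       -6.39215251e-02,  4.37383074e-02,  1.73961776e-04]), 'tcp_pos': array([ 0.27838179, -0.58713145,  0.40366641]), 'orientation': array([-9.18285794e-04,  9.75588608e-01,  2.19604070e-01, -2.78949402e-04]), 'force': array([ 0.22613444, -0.42128215, -0.16378636]), 'ft_torque': array([ 0.00966983,  0.0006338 , -0.01409388]), 'gripper_force': 0.0, 'finger_gap': 0.997693235999905}
scene [[409.5024063050701, 0.0, 320.11527871802997], [0.0, 409.5024063050701, 201.6372501782117], [0.0, 0.0, 1.0]] [-0.05422624  0.          0.          0.          0.        ] [[0.7657, 0.643, -0.017], [0.3378, -0.4245, -0.8401], [-0.5474, 0.6375, -0.5422]] [-0.40739493 -0.21132761  1.62498752] [ 1.27276979 -0.86369012  0.69664255]
top [[510.90358293986776, 0.0, 320.28501472275696], [0.0, 510.90358293986776, 205.70224315230635], [0.0, 0.0, 1.0]] [-0.15022416  0.          0.          0.          0.        ] [[-0.0266, -0.9996, 0.0028], [-0.9838, 0.0257, -0.1774], [0.1772, -0.0075, -0.9841]] [-0.09163435  0.63431253  1.81547673] [ 0.29984238 -0.09425829  1.89945121]
```

View pics/scene0.png

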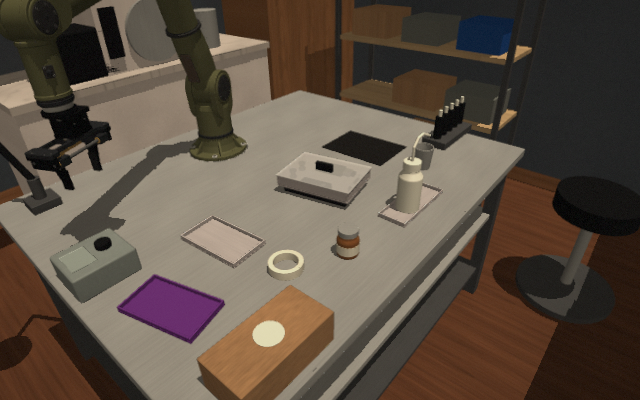

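View pics/top0.png

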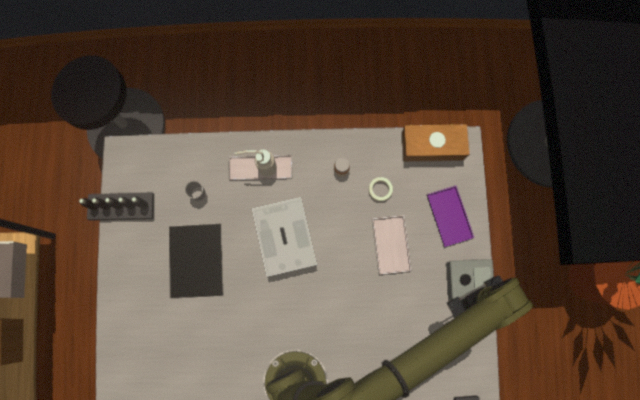

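Scene: pan (323,178) with the grip block (324,167), mat (363,148), tray (223,240), purple look-alike (171,307). Top: pan (285,237), mat (196,260), tray (391,245), purple tray (450,215). I'll enlarge the key areas.

```bash
python3 - <<'E'
import cv2,numpy as np
t=cv2.imread("pics/top0.png"); s=cv2.imread("pics/scene0.png")
def crop(im,x0,y0,x1,y1,k,g=1.6):
    c=cv2.resize(im[y0:y1,x0:x1],None,fx=k,fy=k,interpolation=cv2.INTER_CUBIC)
    for x in range((x0+9)//10*10,x1,10): cv2.putText(c,str(x),((x-x0)*k,8),0,.3,(0,0,255)); cv2.line(c,((x-x0)*k,10),((x-x0)*k,16),(0,0,255))
    for y in range((y0+9)//10*10,y1,10): cv2.putText(c,str(y),(0,(y-y0)*k+4),0,.3,(0,0,255)); cv2.line(c,(22,(y-y0)*k),(28,(y-y0)*k),(0,0,255))
    return c
a=crop(t,245,190,325,285,6); b=crop(s,270,145,380,210,6)
cv2.imwrite("pics/c1.png",a); cv2.imwrite("pics/c2.png",b)
E
```

```text
(no output)
```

View pics/c1.png

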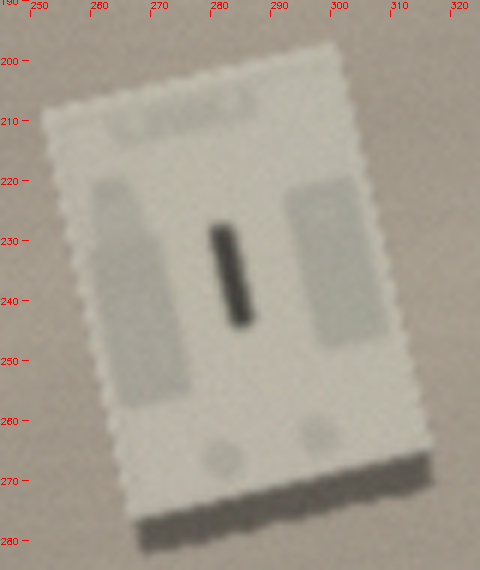

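View pics/c2.png

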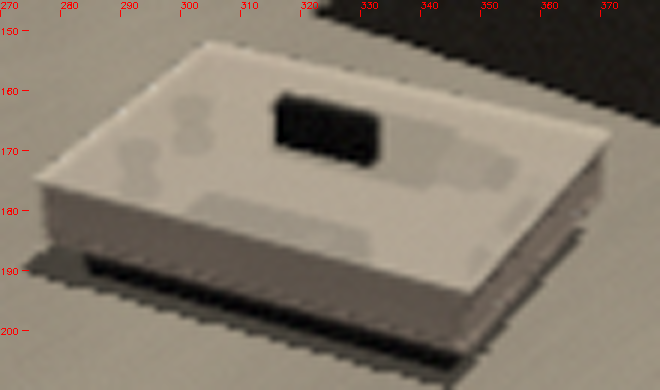

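Candidates under the cover in the top view: (265,238) has a narrower stepped end at (263,222); (303,235) is a plain rectangle. So the machine is the left one (world +y wall), nose towards the clamp bar (275,208), and the right one is the pack. The spools show at (282,267) and (298,262). In the scene crop the nosed silhouette (335–355,165–175) is on the same far side, which agrees.

```bash
cat > h.py <<'E'
import cv2,numpy as np
from scipy.optimize import least_squares
from station import sense, read_camera
C={}
def cam(n):
    if n not in C: C[n]=read_camera(n)
    return C[n]
def proj(n,X):
    c=cam(n); p,_=cv2.projectPoints(np.float64(X).reshape(-1,3),cv2.Rodrigues(np.array(c["R"]))[0],np.float64(c["t"]),np.array(c["mtx"]),np.array(c["distortion"])); return p[:,0]
def place(P,x,y,z,yaw):
    P=np.atleast_2d(P); c,s=np.cos(yaw),np.sin(yaw)
    return np.c_[P[:,0]*c-P[:,1]*s+x,P[:,0]*s+P[:,1]*c+y,P[:,2]+z]
def fit(obs,x0,zfix=None):
    # obs: list of (view, local points, pixels)
    f=lambda p: np.concatenate([(proj(n,place(L,p[0],p[1],p[2] if zfix is None else zfix,p[3]))-px).ravel() for n,L,px in obs])
    r=least_squares(f,x0,x_scale=[.1,.1,.1,.1]); return r.x,np.round(f(r.x).reshape(-1,2),1)
def rect(l,w,z=0): return np.array([[l,w,z],[l,-w,z],[-l,-w,z],[-l,w,z]])*[.5,.5,1]
def unc(p,o,k=6): return (np.array(p,float)+.5)/k-.5+np.array(o)
def crop(im,x0,y0,x1,y1,k):
    c=cv2.resize(im[y0:y1,x0:x1],None,fx=k,fy=k,interpolation=cv2.INTER_CUBIC)
    for x in range((x0+9)//10*10,x1,10): cv2.putText(c,str(x),((x-x0)*k,8),0,.3,(0,0,255)); cv2.line(c,((x-x0)*k,10),((x-x0)*k,16),(0,0,255))
    for y in range((y0+9)//10*10,y1,10): cv2.putText(c,str(y),(0,(y-y0)*k+4),0,.3,(0,0,255)); cv2.line(c,(22,(y-y0)*k),(28,(y-y0)*k),(0,0,255))
    return c
E
python3 - <<'E'
from h import *
# cover, corner order (+,+),(+,-),(-,-),(-,+)
T=unc([[44,110],[334,42],[432,448],[130,520]],[245,190])
S=unc([[610,132],[472,292],[38,180],[208,42]],[270,145])
L=rect(.256,.186,.005)
print("cover",*fit([("top",L,T),("scene",L,S)],[.6,0,.05,.2]))
# block top face (top view) and (scene) top-face edge: use blob centroid vs block centre
g=rect(.06,.014,.033)
# mat
for n,box in(("top",(150,215,240,305)),("scene",(315,125,412,170))):
    im=cam(n)["image"]; gr=im.max(2); x0,y0,x1,y1=box
    m=(gr[y0:y1,x0:x1]<60).astype(np.uint8)
    k,lab,st,ce=cv2.connectedComponentsWithStats(m); j=1+np.argmax(st[1:,4]); 
    c=max(cv2.findContours((lab==j).astype(np.uint8),0,1)[0],key=cv2.contourArea)
    print(n,st[j],(cv2.approxPolyDP(cv2.convexHull(c),3,True)[:,0]+[x0,y0]).tolist())
t=cv2.imread("pics/top0.png"); s=cv2.imread("pics/scene0.png")
a=crop(t,365,205,420,285,7); b=crop(s,175,210,270,270,5)
o=np.zeros((580,800,3),np.uint8); o[:560,:385]=a; o[:300,325+0:800][:, :0]=0
b=cv2.resize(b,(405,int(b.shape[0]*405/b.shape[1]))); o[:b.shape[0],390:795]=b; print(b.shape)
cv2.imwrite("pics/c3.png",o)
E
```

```text
cover [0.52439723 0.02886062 0.05881846 0.20889807] [[-1.2 -0.4]
 [-0.1 -0.7]
 [-0.2 -0.2]
 [-0.4 -0.2]
 [ 0.3  0.2]
 [-0.6  0.2]
 [-1.3  0.1]
 [-0.5  0.1]]
top [  20   11   52   71 3313] [[218, 226], [220, 293], [172, 296], [171, 228]]
scene [   8    6   82   35 1461] [[323, 146], [351, 131], [404, 148], [379, 165]]
(255, 405, 3)
```

View pics/c3.png

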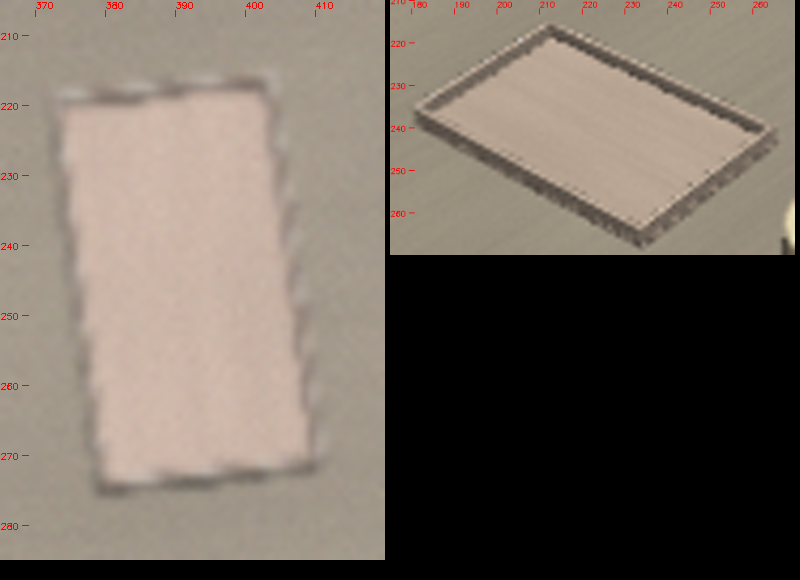

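```bash
python3 - <<'E'
from h import *
Lm=rect(.27,.2,.003)
mt=np.array([[170.5,227.5],[218.5,225.5],[220.5,293.5],[171.5,296.5]]);ms=np.array([[404.5,148],[379,165.5],[322.5,146],[351,130.5]])
print("mat",*fit([("top",Lm,mt),("scene",Lm,ms)],[.5,.35,0,.0]))
Lt=rect(.21,.12,.016)
tt=unc([[60,93],[277,77],[319,462],[102,482]],[365,205],7)
ts=unc(np.array([[776,130],[641,235],[416,113],[549,26]])-[390,0],[175,210],405/95)
print("tray",*fit([("top",Lt,tt),("scene",Lt,ts)],[.5,-.35,0,.0]))
# block blob centroid vs cover-fit
from scipy.spatial.transform import Rotation as R
p=[.5244,.02886,.0588,.209]
for n,(x0,y0,x1,y1) in(("top",(270,220,300,255)),("scene",(310,155,340,178))):
    g=cam(n)["image"].max(2)[y0:y1,x0:x1].astype(float); m=g<95; w=m.nonzero()
    H=np.vstack([rect(.06,.014,.005),rect(.06,.014,.033)]); q=proj(n,place(H,*p))
    hull=cv2.convexHull(np.float32(q)); M=cv2.moments(hull)
    print(n,"meas",w[1].mean()+x0,w[0].mean()+y0,"pred",M["m10"]/M["m00"],M["m01"]/M["m00"])
s=sense(); r=R.from_quat(np.roll(s["orientation"],-1)); print(r.as_matrix().round(3))
E
```

```text
mat [ 0.44642764  0.36735396 -0.00426799  0.02259824] [[-2.  -1.6]
 [ 1.8 -2. ]
 [ 1.3  2.1]
 [-2.6  1.1]
 [ 1.5 -0.7]
 [ 0.1  0.8]
 [-1.7  1. ]
 [-1.1  0.5]]
tray [ 0.48904703 -0.36786854 -0.00419132  0.074397  ] [[-1.4 -0.2]
 [-0.8 -1.1]
 [ 0.3 -0.4]
 [-0.8  0.2]
 [-0.3  0.5]
 [-0.9  0.3]
 [-1.2 -0.3]
 [ 0.3 -0.2]]
top meas 283.1463414634146 235.41463414634146 pred 282.869652379093 235.017702969175
scene meas 324.0718954248366 166.30718954248366 pred 323.73033918162565 166.81394558727717
[[ 0.904  0.429 -0.   ]
 [ 0.429 -0.904  0.001]
 [-0.    -0.001 -1.   ]]
```

```bash
cat >> h.py <<'E'
def plan(x,y,z,yaw):
    from scipy.spatial.transform import Rotation as R
    s=sense(); r=R.from_quat(np.roll(s["orientation"],-1)).as_matrix()
    y0=np.arctan2(r[1,0],r[0,0]); d=np.array([x,y,z])-s["tcp_pos"]
    c,n=np.cos(yaw),np.sin(yaw)
    tilt=R.from_matrix(r.T@np.array([[c,n,0],[n,-c,0],[0,0,-1]])).as_rotvec()
    print("t %.2f tcp"%s["t"],s["tcp_pos"].round(4),"yaw %.3f"%y0,"F",s["force"].round(1),"gap",round(s["finger_gap"]*87,1))
    print(" turn",tilt.round(3),"then shift mm",(1000*np.array([d[0]*c+d[1]*n,d[0]*n-d[1]*c,-d[2]])).round(1))
E
python3 -c "
from h import *
plan(.5245,.029,.32,.209)"
```

```text
t 0.30 tcp [ 0.2785 -0.5873  0.4044] yaw 0.443 F [-0.2 -0.7  0.5] gap 86.9
 turn [-0.001  0.     0.234] then shift mm [ 368.5 -551.8   84.4]
```

drive_tool:
  rows: [0, 0, 0, 0, 0, 0.117, 87, 0, 0, 0, 0, 0, 0.117, 87, 26, -39, 0, 0, 0, 0, 87, 26, -39, 0, 0, 0, 0, 87, 26, -39, 0, 0, 0, 0, 87, 26, -39, 0, 0, 0, 0, 87, 26, -39, 0, 0, 0, 0, 87, 26, -39, 0, 0, 0, 0, 87, 26, -39, 0, 0, 0, 0, 87, 26, -39, 0, 0, 0, 0, 87]

```text
t: 1.55
tcp_pos: [0.4176, -0.2374, 0.405]
orientation: [0.0, 0.995, 0.104, 0.0]
force: [0.7, -0.4, 0.2]
finger_gap: 1.001
gripper_force: 0.0
```

```bash
python3 -c "
from h import *
plan(.5245,.029,.29,.209)"
```

```text
t 1.55 tcp [ 0.4176 -0.2374  0.405 ] yaw 0.209 F [ 0.7 -0.4  0.2] gap 87.1
 turn [ 0.001 -0.    -0.   ] then shift mm [ 159.8 -238.4  115. ]
```

drive_tool:
  rows: [26.6, -39.7, 12, 0, 0, 0, 50, 26.6, -39.7, 12, 0, 0, 0, 50, 26.6, -39.7, 12, 0, 0, 0, 50, 26.6, -39.7, 12, 0, 0, 0, 50, 26.6, -39.7, 12, 0, 0, 0, 50, 26.6, -39.7, 12, 0, 0, 0, 50, 0, 0, 30, 0, 0, 0, 50, 0, 0, 30, 0, 0, 0, 50, 0, 0, 10, 0, 0, 0, 50]

```text
t: 2.68
tcp_pos: [0.5233, 0.027, 0.261]
orientation: [-0.0, 0.995, 0.104, -0.002]
force: [-0.0, -0.2, 0.5]
finger_gap: 0.58
gripper_force: 0.0
```

```bash
python3 -c "
from h import *
plan(.5245,.029,.251,.209)
cv2.imwrite('pics/d.png',np.hstack([crop(cam('scene')['image'][:,:,::-1],270,100,400,210,4)]))"
```

```text
t 2.67 tcp [0.5233 0.027  0.261 ] yaw 0.209 F [-0.  -0.2  0.5] gap 50.4
 turn [-0.001  0.003 -0.   ] then shift mm [ 1.6 -1.7 10. ]
```

View pics/d.png

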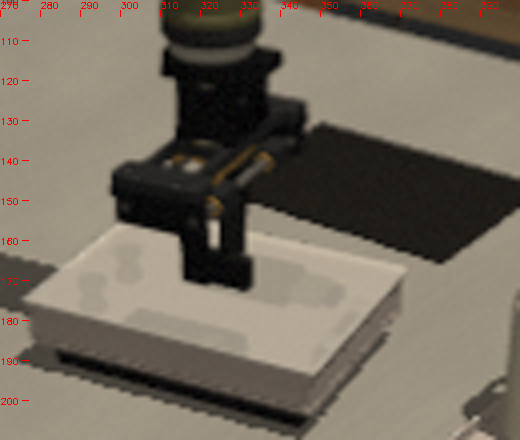

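The fingers (tips near 315–331,168) straddle the grip block at (324,167), so I go down 10 mm and close.

drive_tool:
  rows: [1.6, -1.7, 5, 0, 0, 0, 50, 0, 0, 5, 0, 0, 0, 50, 0, 0, 0, 0, 0, 0, 0, 0, 0, 0, 0, 0, 0, 0, 0, 0, 0, 0, 0, 0, 0, 0, 0, 0, 0, 0, 0, 0, 0, 0, 0, 0, 0, 0, 0]

```text
t: 3.6
tcp_pos: [0.5253, 0.029, 0.2528]
orientation: [0.0, 0.995, 0.104, 0.0]
force: [0.3, -0.1, 0.7]
finger_gap: 0.157
gripper_force: 30.0
```

```bash
python3 -c "
from h import *
plan(.446,.367,.36,.0226)"
```

```text
t 3.60 tcp [0.5253 0.029  0.2528] yaw 0.209 F [ 0.3 -0.1  0.7] gap 13.6
 turn [ 0.    -0.     0.186] then shift mm [ -71.6 -339.7 -107.2]
```

drive_tool:
  rows: [0, 0, -10, 0, 0, 0, 0, 0, 0, -25, 0, 0, 0, 0, 0, 0, -25, 0, 0, 0, 0, 0, 0, 0, 0, 0, 0.093, 0, 0, 0, 0, 0, 0, 0.093, 0, -4, -20, 0, 0, 0, 0, 0, -8.5, -40, 0, 0, 0, 0, 0, -8.5, -40, 0, 0, 0, 0, 0, -8.5, -40, 0, 0, 0, 0, 0, -8.5, -40, 0, 0, 0, 0, 0]

```text
t: 4.85
tcp_pos: [0.4825, 0.2093, 0.3128]
orientation: [0.0, 1.0, 0.011, -0.0]
force: [0.5, -0.1, -4.3]
finger_gap: 0.158
gripper_force: 30.0
```

drive_tool:
  rows: [-8.5, -40, 0, 0, 0, 0, 0, -8.5, -40, 0, 0, 0, 0, 0, -8.5, -40, 0, 0, 0, 0, 0, -5, -25, 0, 0, 0, 0, 0, -3, -14, 0, 0, 0, 0, 0, 0, 0, 20, 0, 0, 0, 0, 0, 0, 20, 0, 0, 0, 0, 0, 0, 0, 0, 0, 0, 0]

```text
t: 5.85
tcp_pos: [0.4459, 0.364, 0.2695]
orientation: [0.002, 1.0, 0.01, -0.002]
force: [-0.8, -0.6, -3.7]
finger_gap: 0.16
gripper_force: 30.0
```

```bash
python3 -c "
from h import *
plan(.446,.367,.2,.0226)
L=rect(.256,.186,.005)
cv2.imwrite('pics/e.png',np.vstack([crop(cam('scene')['image'][:,:,::-1],270,80,430,180,4),cv2.resize(crop(cam('top')['image'][:,:,::-1],150,200,330,300,3),(640,300))[:200]]))"
```

```text
t 5.85 tcp [0.4459 0.364  0.2695] yaw 0.021 F [-0.8 -0.6 -3.7] gap 13.9
 turn [ 0.004  0.005 -0.002] then shift mm [ 0.1 -3.  69.5]
```

View pics/e.png

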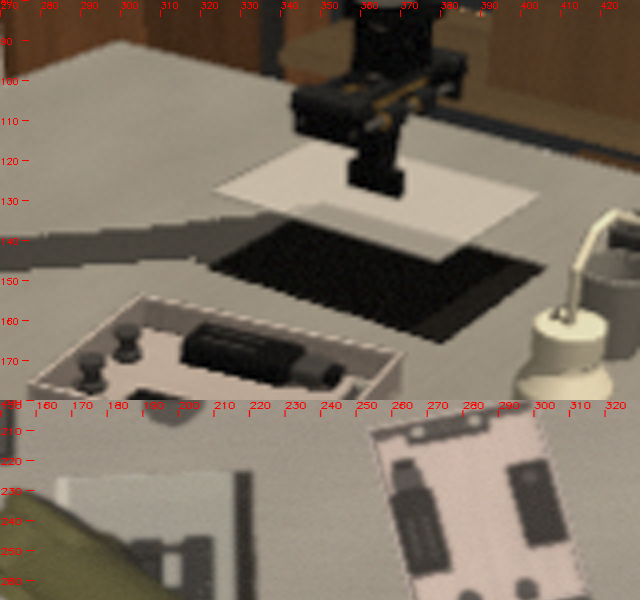

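Cover hangs level over the mat (scene: cover 323–405,117–145; mat 321–405,133–165). The open pan confirms the stepped-nose machine at top (263–273,220–256) and the plain pack at (300,235). I'll refine the mat centre before lowering.

```bash
python3 - <<'E'
from h import *
def edges(img,thr,box):
    x0,y0,x1,y1=box; k=8
    g=cv2.resize(img[y0:y1,x0:x1],None,fx=k,fy=k,interpolation=cv2.INTER_CUBIC).max(2)
    n,lab,st,_=cv2.connectedComponentsWithStats((g<thr).astype(np.uint8)); j=1+np.argmax(st[1:,4])
    c=max(cv2.findContours((lab==j).astype(np.uint8),0,1)[0],key=cv2.contourArea)
    q=cv2.approxPolyDP(cv2.convexHull(c),14,True)[:,0]
    return unc(q,[x0,y0],k)
t=cv2.imread("pics/top0.png"); s=cv2.imread("pics/scene0.png")
a=edges(t,88,(155,215,235,305)); b=edges(s,75,(315,125,412,170)); print(a.round(1).tolist(),b.round(1).tolist())
if len(a)==4==len(b):
    o=lambda q,f:np.array([min(q,key=lambda p:f(p,i)) for i in range(4)])
    ta=o(a,lambda p,i:[p[0]+p[1],p[1]-p[0],-p[0]-p[1],p[0]-p[1]][i])
    sb=o(b,lambda p,i:[-p[0],-p[1],p[0],p[1]][i])
    L=rect(.27,.2,.003)
    print(*fit([("top",L,ta),("scene",L,sb)],[.45,.37,0,.02])); print(*fit([("top",L,ta)],[.45,.37,0,.02],0)); print(*fit([("scene",L,sb)],[.45,.37,0,.02],0))
E
```

```text
[[219.7, 224.2], [221.8, 294.4], [170.6, 296.8], [169.3, 227.1]] [[322.2, 146.2], [350.6, 130.6], [405.2, 146.9], [379.4, 165.4]]
[ 0.44708731  0.36638552 -0.00216366  0.02831294] [[-0.9 -1.2]
 [ 0.6 -1.1]
 [ 0.4  0.8]
 [-1.3  0.7]
 [ 0.9 -0.1]
 [-0.   0.4]
 [-1.4  0.6]
 [-0.8  0.1]]
[0.44628658 0.36466681 0.         0.03321861] [[-0.8 -1. ]
 [ 0.8 -1.1]
 [ 0.9  0.9]
 [-0.9  1. ]]
[0.44864775 0.36635195 0.         0.01760653] [[ 1.3 -0.3]
 [-0.1  0.1]
 [-1.1  0. ]
 [-0.1 -0.3]]
```

drive_tool:
  rows: [2, -2, 18, 0, 0, -0.005, 0, 0, 0, 18, 0, 0, 0, 0, 0, 0, 18, 0, 0, 0, 0, 0, 0, 10, 0, 0, 0, 0, 0, 0, 2, 0, 0, 0, 0, 0, 0, 0, 0, 0, 0, 0]

```text
t: 6.8
tcp_pos: [0.4481, 0.3687, 0.2069]
orientation: [-0.0, 1.0, 0.014, 0.0]
force: [-0.6, 0.1, -3.1]
finger_gap: 0.163
gripper_force: 30.0
```

```bash
python3 -c "
from h import *
plan(.448,.366,.197,.027)"
```

```text
t 6.80 tcp [0.4481 0.3687 0.2069] yaw 0.028 F [-0.6  0.1 -3.1] gap 14.2
 turn [-0.    -0.     0.001] then shift mm [-0.2  2.7  9.9]
```

drive_tool:
  rows: [0, 2.5, 4, 0, 0, 0, 0, 0, 0, 3, 0, 0, 0, 0, 0, 0, 1.5, 0, 0, 0, 0, 0, 0, 0, 0, 0, 0, 0]

```text
t: 7.3
tcp_pos: [0.448, 0.3659, 0.1981]
orientation: [0.0, 1.0, 0.014, -0.0]
force: [0.6, -0.6, -2.9]
finger_gap: 0.156
gripper_force: 30.0
```

drive_tool:
  rows: [0, 0, 1.5, 0, 0, 0, 0, 0, 0, 0, 0, 0, 0, 0]

```text
t: 7.55
tcp_pos: [0.448, 0.366, 0.1966]
orientation: [0.0, 1.0, 0.014, -0.0]
force: [-0.1, 0.8, -3.2]
finger_gap: 0.157
gripper_force: 30.0
```

drive_tool:
  rows: [0, 0, 1.5, 0, 0, 0, 0, 0, 0, 0, 0, 0, 0, 0]

```text
t: 7.8
tcp_pos: [0.4481, 0.3662, 0.1962]
orientation: [0.0, 1.0, 0.014, 0.0]
force: [-2.5, -2.5, 5.1]
finger_gap: 0.159
gripper_force: 30.0
```

drive_tool:
  rows: [0, 0, 1, 0, 0, 0, 0, 0, 0, 0, 0, 0, 0, 0]

```text
t: 8.05
tcp_pos: [0.4481, 0.3662, 0.1961]
orientation: [0.001, 1.0, 0.014, 0.0]
force: [-3.4, -4.6, 13.3]
finger_gap: 0.155
gripper_force: 30.0
```

drive_tool:
  rows: [0, 0, 1, 0, 0, 0, 0, 0, 0, 0, 0, 0, 0, 0]

```text
t: 8.3
tcp_pos: [0.448, 0.3663, 0.1961]
orientation: [0.001, 1.0, 0.014, 0.0]
force: [-6.3, -5.7, 19.9]
finger_gap: 0.157
gripper_force: 30.0
```

drive_tool:
  rows: [0, 0, -2.5, 0, 0, 0, 0, 0, 0, 0, 0, 0, 0, 40, 0, 0, 0, 0, 0, 0, 40, 0, 0, 0, 0, 0, 0, 40, 0, 0, -10, 0, 0, 0, 40, 0, 0, -30, 0, 0, 0, 40, 0, 0, -50, 0, 0, 0, 40, 0, 0, -50, 0, 0, 0, 40]

```text
t: 9.3
tcp_pos: [0.4478, 0.366, 0.3377]
orientation: [-0.0, 1.0, 0.014, 0.0]
force: [1.1, 1.5, -0.4]
finger_gap: 0.461
gripper_force: 0.0
```

```bash
python3 -c "
from h import *
plan(.448,.366,.3,.027)
a=crop(cam('scene')['image'][:,:,::-1],270,145,380,210,5); b=crop(cam('top')['image'][:,:,::-1],247,192,322,284,6)
e=crop(cam('scene')['image'][:,:,::-1],315,120,412,170,5)
o=np.zeros((600,800,3),np.uint8); 
b=b[:,:245+0] if 0 else b
o[:552,:450]=b; 
a2=cv2.resize(a,(345,int(a.shape[0]*345/a.shape[1]))); o[:a2.shape[0],455:800]=a2
e2=cv2.resize(e,(345,int(e.shape[0]*345/e.shape[1]))); o[300:300+e2.shape[0],455:800]=e2
np.save('sc.npy',cam('scene')['image']);np.save('tp.npy',cam('top')['image'])
cv2.imwrite('pics/f.png',o)"
```

```text
t 9.30 tcp [0.4478 0.366  0.3377] yaw 0.028 F [ 1.1  1.5 -0.4] gap 40.1
 turn [-0.    -0.     0.001] then shift mm [ 0.2 -0.  37.7]
```

View pics/f.png

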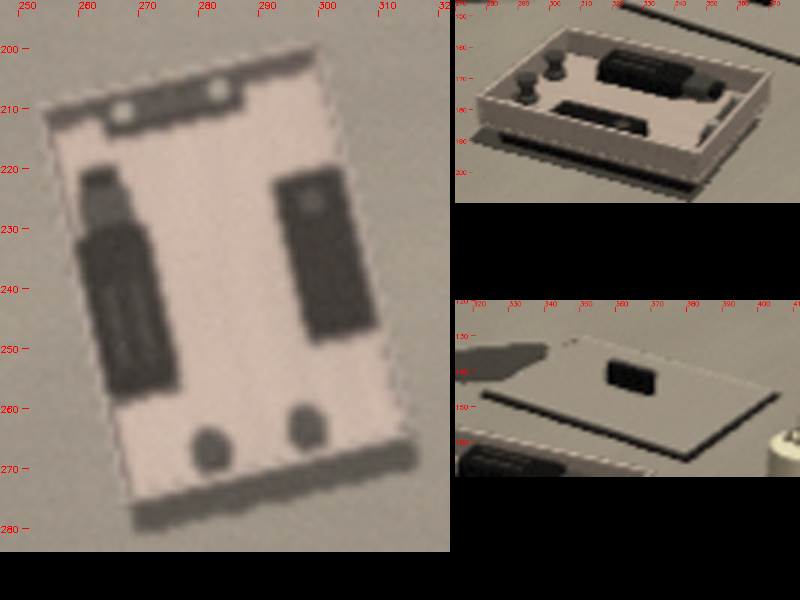

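Cover lies on the mat with the mat's edge showing evenly (scene: 323–405,131–165). The machine is at top (261–277,221–258), nose up at (263,222), tight along the left (+y) wall. Pack at (300,234) is plain. Next I fit the machine and pan.

```bash
python3 - <<'E'
from h import *
C["scene"]=read_camera("scene"); C["top"]=read_camera("top")
o=[247,192]
Lp=rect(.25,.18,.036)
P=unc([[45,112],[315,48],[418,440],[133,502]],o); S=unc([[405,350],[28,386],[142,293]],[270,80],4)
p,r=fit([("top",Lp,P),("scene",Lp[[0,2,3]],S)],[.524,.029,.02,.2]); print("pan",p.round(4),r.tolist())
m=np.array([[50,22,22],[50,-22,0],[-50,-22,0],[-50,22,0],[90,12,16],[90,-12,16]])/1000
px=unc([[76,238],[147,224],[180,388],[108,405],[80,170],[117,165]],o)
q,r=fit([("top",m,px)],[.52,.09,.0287,.2],.0287); print("machine(top,z .0287)",q.round(4),r.tolist())
# scene check: silhouette centroid and height from both
B=np.array([[x,y,z] for x in(-.05,.05) for y in(-.022,.022) for z in(0,.022)]); N=np.array([[x,y,z] for x in(.05,.09) for y in(-.012,.012) for z in(0,.016)])
def mask(n,w):
    M=np.zeros((400*4,640*4),np.uint8)
    for pts in(B,N): cv2.fillConvexPoly(M,np.int32(cv2.convexHull(np.float32(proj(n,place(pts,*w))*4+1.5))),1)
    return M
for n,(x0,y0,x1,y1) in(("top",(258,217,281,262)),("scene",(313,158,358,181))):
    g=cam(n)["image"].max(2).astype(np.uint8); d=np.zeros_like(g); d[y0:y1,x0:x1]=g[y0:y1,x0:x1]<105
    k,l,st,ce=cv2.connectedComponentsWithStats(d); j=1+np.argmax(st[1:,4])
    for z in(.02,.0287,.037):
        M=mask(n,[q[0],q[1],z,q[3]]); c=cv2.moments(M,True); print(n,"meas",ce[j].round(1),st[j,4],"z",z,"pred",round(c["m10"]/c["m00"]/4,1),round(c["m01"]/c["m00"]/4,1),M.sum()/16)
c,s=np.cos(p[3]),np.sin(p[3]); d=q[:2]-p[:2]; print("machine in pan frame",d[0]*c+d[1]*s,-d[0]*s+d[1]*c,q[3]-p[3])
E
```

```text
pan [0.522  0.0279 0.0228 0.208 ] [[-2.0, -1.3], [0.8, -1.8], [-0.6, -0.7], [-1.9, 0.5], [-1.4, 1.1], [-1.3, -0.4], [-1.7, 0.5]]
machine(top,z .0287) [0.4988 0.0874 0.0286 0.179 ] [[-0.3, -0.1], [0.2, 0.6], [-0.1, -0.2], [0.1, -0.6], [-0.1, 0.4], [0.1, -0.1]]
top meas [267.1 240.4] 383 z 0.02 pred 267.6 240.9 433.375
top meas [267.1 240.4] 383 z 0.0287 pred 267.3 240.6 434.1875
top meas [267.1 240.4] 383 z 0.037 pred 267.1 240.3 435.125
scene meas [334.6 168. ] 561 z 0.02 pred 333.0 171.9 458.3125
scene meas [334.6 168. ] 561 z 0.0287 pred 333.0 169.6 464.3125
scene meas [334.6 168. ] 561 z 0.037 pred 333.0 167.4 463.5625
machine in pan frame -0.010360458867673413 0.06308507218167443 -0.028950852244785413
```

drive_tool:
  rows: [0, 0, 0, 0, 0, -0.172, 0]

```text
t: 9.62
tcp_pos: [0.4477, 0.3655, 0.3348]
orientation: [0.001, 0.995, 0.102, -0.001]
force: [0.0, 0.4, -0.3]
finger_gap: 0.409
gripper_force: 0.0
```

```bash
python3 -c "
from h import *
plan(.5086,.0894,.25,.2)"
```

```text
t 9.62 tcp [0.4477 0.3655 0.3348] yaw 0.204 F [ 0.   0.4 -0.3] gap 35.5
 turn [0.001 0.001 0.004] then shift mm [  4.8 282.7  84.8]
```

drive_tool:
  rows: [0.6, 40, 0, 0, 0, 0, 0, 0.6, 40, 0, 0, 0, 0, 0, 0.6, 40, 0, 0, 0, 0, 0, 0.6, 40, 0, 0, 0, 0, 0, 0.6, 40, 0, 0, 0, 0, 0, 0.6, 40, 0, 0, 0, 0, 0, 0.6, 30, 25, 0, 0, 0, 0, 0.6, 12.7, 35, 0, 0, 0, 0, 0, 0, 24, 0, 0, 0, 0, 0, 0, 0, 0, 0, 0, 0]

```text
t: 10.88
tcp_pos: [0.5073, 0.0893, 0.2488]
orientation: [-0.0, 0.995, 0.1, -0.003]
force: [0.2, 0.7, 0.2]
finger_gap: 0.001
gripper_force: 0.0
```

```bash
python3 -c "
from h import *
plan(.5086,.0894,.233,.2)"
```

```text
t 10.88 tcp [0.5073 0.0893 0.2488] yaw 0.200 F [0.2 0.7 0.2] gap 0.1
 turn [-0.001  0.007 -0.   ] then shift mm [ 1.3  0.1 15.8]
```

drive_tool:
  rows: [0, 0, 6, 0, 0, 0, 0, 0, 0, 4, 0, 0, 0, 0, 0, 0, 2, 0, 0, 0, 0, 0, 0, 0, 0, 0, 0, 0]

```text
t: 11.38
tcp_pos: [0.5089, 0.0899, 0.2399]
orientation: [0.0, 0.995, 0.1, 0.0]
force: [0.1, -0.5, -0.1]
finger_gap: 0.005
gripper_force: 0.0
```

drive_tool:
  rows: [0, 0, 1, 0, 0, 0, 0, 0, 0, 0, 0, 0, 0, 0]

```text
t: 11.62
tcp_pos: [0.5089, 0.0898, 0.2388]
orientation: [0.0, 0.995, 0.1, 0.0]
force: [-0.4, -0.9, -0.1]
finger_gap: 0.007
gripper_force: 0.0
```

drive_tool:
  rows: [0, 0, 1, 0, 0, 0, 0, 0, 0, 0, 0, 0, 0, 0]

```text
t: 11.88
tcp_pos: [0.5088, 0.0898, 0.2376]
orientation: [0.0, 0.995, 0.1, -0.0]
force: [-0.8, -0.0, 0.3]
finger_gap: 0.003
gripper_force: 0.0
```

drive_tool:
  rows: [0, 0, 1.5, 0, 0, 0, 0, 0, 0, 1.5, 0, 0, 0, 0, 0, 0, 0, 0, 0, 0, 0]

```text
t: 12.25
tcp_pos: [0.5088, 0.0898, 0.2345]
orientation: [0.0, 0.995, 0.1, -0.0]
force: [-0.5, -0.4, 0.2]
finger_gap: 0.004
gripper_force: 0.0
```

drive_tool:
  rows: [0, 0, 1, 0, 0, 0, 0, 0, 0, 0, 0, 0, 0, 0]

```text
t: 12.5
tcp_pos: [0.5089, 0.0898, 0.2337]
orientation: [0.0, 0.995, 0.1, -0.0]
force: [-0.5, -0.8, 0.2]
finger_gap: 0.007
gripper_force: 0.0
```

drive_tool:
  rows: [0, 0, 0.7, 0, 0, 0, 0, 0, 0, 0, 0, 0, 0, 0]

```text
t: 12.75
tcp_pos: [0.5089, 0.0899, 0.2334]
orientation: [0.0, 0.995, 0.1, 0.0]
force: [-1.5, 0.7, 3.6]
finger_gap: 0.001
gripper_force: 2.1
```

drive_tool:
  rows: [0, 0, 0.7, 0, 0, 0, 0, 0, 0, 0, 0, 0, 0, 0]

```text
t: 13.0
tcp_pos: [0.509, 0.09, 0.2333]
orientation: [0.0, 0.995, 0.1, -0.0]
force: [-3.5, -1.0, 9.5]
finger_gap: 0.005
gripper_force: 4.8
```

drive_tool:
  rows: [0, 2, 0, 0, 0, 0, 0, 0, 4, 0, 0, 0, 0, 0, 0, 4, 0, 0, 0, 0, 0, 0, 0, 0, 0, 0, 0, 0]

```text
t: 13.5
tcp_pos: [0.5116, 0.0806, 0.2334]
orientation: [-0.0, 0.995, 0.1, 0.001]
force: [0.5, 2.0, 5.6]
finger_gap: 0.009
gripper_force: 2.9
```

```bash
python3 -c "
from h import *
plan(.5086,.0894,.233,.2)
g=cam('top')['image'].max(2);x0,y0,x1,y1=258,217,290,262
d=(g[y0:y1,x0:x1]<105).astype(np.uint8);k,l,st,ce=cv2.connectedComponentsWithStats(d);print(st,ce+[x0,y0])"
```

```text
t 13.50 tcp [0.5116 0.0806 0.2334] yaw 0.200 F [0.5 2.  5.6] gap 0.8
 turn [-0.    -0.003 -0.   ] then shift mm [-1.2 -9.2  0.4]
[[   0    0   32   45  431]
 [   0    0   32   45 1009]] [[280.51972158 234.58236659]
 [270.50148662 240.88701685]]
```

drive_tool:
  rows: [0, 4, 0.2, 0, 0, 0, 0, 0, 4, 0, 0, 0, 0, 0, 0, 4, 0, 0, 0, 0, 0, 0, 4, 0, 0, 0, 0, 0, 0, 4, 0, 0, 0, 0, 0, 0, 4, 0, 0, 0, 0, 0, 0, 3, 0, 0, 0, 0, 0, 0, 0, 0, 0, 0, 0]

```text
schema error: expected a multiple of 7 numbers
```

```bash
python3 -c "
from h import *
plan(.5086,.0894,.233,.2)
g=cam('scene')['image'].max(2).astype(int);h=np.load('sc.npy').max(2).astype(int)
for r in range(164,184,2): print(r,h[r,336:366:2],g[r,336:366:2])"
```

```text
t 13.55 tcp [0.5117 0.0806 0.2334] yaw 0.200 F [-0.2  0.5  5.8] gap 0.3
 turn [-0.    -0.003 -0.   ] then shift mm [-1.3 -9.2  0.4]
164 [ 50  66  87  95 100 104 122 132 183 173 140 154 150 152 153] [ 84  93  99  95  99 106 123 132 184 175 140 156 154 153 156]
166 [ 25  24  23  25  42  78  97  96  94 101 114 121 161 182 143] [ 21  37  67  91  96  97 100  96  96 103 117 122 164 184 145]
168 [ 17  21  21  21  18  61  84  88  96  96  94  98  97 100 111] [ 24  19  20  19  30  99  98  99  98 100  97 100  97  99 114]
170 [21 22 20 21 54 72 70 72 75 85 99 98 96 96 94] [ 22  20  16  19  51  74  79  87  99  97 101  99  99  95  97]
172 [ 13  15  16  33  62  69  68  69  29  24  72  99  99 100  97] [ 19  18  19  49  73  74  73  72  47  68 100 101 100 102  96]
174 [ 11   9  13  22  38  41  45  38  13  18 151 156 127 102 164] [ 13   7  14  48  54  63  70  33  23  35 179 159 130 103 166]
176 [169  60  59  81  82  59  41  58  27 117 182 110 140 162 117] [  7  16  14  42  36  35  44  17  13 120 184 113 142 165 120]
178 [185 184 184 183 184 179 173 172 174 184 132  71 153 119 112] [176 175 175 176 147  78  74  80  72 179 131  72 155 125 114]
180 [186 185 185 183 184 183 183 182 182 152  75 140 132 112 111] [188 188 187 185 185 186 185 180 185 155  74 142 135 113 110]
182 [185 186 186 186 185 186 184 183 159  73 132 149 113 111 115] [189 188 190 190 186 186 186 185 162  74 133 151 115 114 115]
```

The machine's nose has shifted down in the scene view (about 2 rows), so it does follow the fingertips. I continue dragging.

drive_tool:
  rows: [0, 4, 0.2, 0, 0, 0, 0, 0, 4, 0, 0, 0, 0, 0, 0, 4, 0, 0, 0, 0, 0, 0, 4, 0, 0, 0, 0, 0, 0, 4, 0, 0, 0, 0, 0, 0, 4, 0, 0, 0, 0, 0, 0, 3, 0, 0, 0, 0, 0, 0, 0, 0, 0, 0, 0, 0]

```text
t: 14.6
tcp_pos: [0.5172, 0.0543, 0.2334]
orientation: [-0.0, 0.995, 0.1, 0.002]
force: [-0.2, 1.2, 5.7]
finger_gap: 0.008
gripper_force: 3.2
```

drive_tool:
  rows: [0, 0, -10, 0, 0, 0, 0, 0, 0, -40, 0, 0, 0, 0, 0, 0, -50, 0, 0, 0, 62, 0, -50, 0, 0, 0, 0, 62, 0, -50, 0, 0, 0, 0, 62, 0, -50, 0, 0, 0, 0, 62, 0, 0, 0, 0, 0, 0, 62]

```text
t: 15.48
tcp_pos: [0.4846, 0.2051, 0.3327]
orientation: [-0.001, 0.995, 0.104, 0.0]
force: [-0.3, -0.5, -0.6]
finger_gap: 0.485
gripper_force: 0.0
```

```bash
python3 -c "
from h import *
plan(.5086,.0894,.233,.2)
a=crop(cam('scene')['image'][:,:,::-1],270,145,380,210,5); b=crop(cam('top')['image'][:,:,::-1],247,192,322,284,6)
o=np.zeros((600,800,3),np.uint8); o[:552,:450]=b
a2=cv2.resize(a,(345,int(a.shape[0]*345/a.shape[1]))); o[:a2.shape[0],455:800]=a2
cv2.imwrite('pics/g.png',o)"
```

```text
t 15.47 tcp [0.4846 0.2051 0.3327] yaw 0.208 F [-0.3 -0.5 -0.6] gap 42.2
 turn [-0.002 -0.001  0.008] then shift mm [  0.5 118.2  99.7]
```

View pics/g.png

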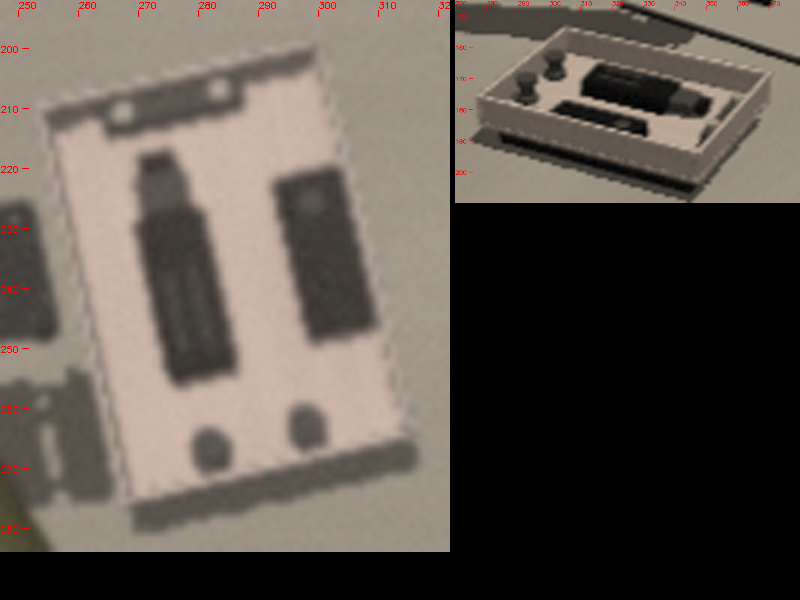

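The machine now stands clear of the wall at top (269–286,217–256), about 9 px from the wall, pack and spools unmoved. Fitting its pose.

```bash
python3 - <<'E'
from h import *
m=np.array([[50,22,22],[50,-22,0],[-50,-22,0],[-50,22,0],[90,12,16],[90,-12,16]])/1000
px=unc([[135,218],[205,208],[237,373],[175,385],[138,155],[175,150]],[247,192])
q,r=fit([("top",m,px)],[.52,.06,.029,.2],.029); print(q.round(4),r.tolist())
c,s=np.cos(q[3]),np.sin(q[3])
plan(q[0]+.012*c,q[1]+.012*s,.26,q[3])
E
```

```text
[ 0.5083  0.0504 -0.0362  0.1919] [[-0.2, 0.5], [0.3, 0.5], [0.6, -0.6], [-0.8, -0.1], [-0.1, 0.1], [0.1, -0.4]]
t 15.62 tcp [0.4867 0.1995 0.332 ] yaw 0.199 F [-0.   0.2  0.1] gap 54.6
 turn [0.001 0.    0.007] then shift mm [  4.7 150.5  72. ]
```

drive_tool:
  rows: [1.2, 37, 0, 0, 0, 0.007, 64, 1.2, 38, 0, 0, 0, 0, 64, 1.2, 38, 0, 0, 0, 0, 64, 1.2, 37, 20, 0, 0, 0, 64, 0, 0, 30, 0, 0, 0, 64, 0, 0, 22, 0, 0, 0, 64, 0, 0, 0, 0, 0, 0, 64]

```text
t: 16.5
tcp_pos: [0.5194, 0.0522, 0.2585]
orientation: [0.0, 0.996, 0.095, -0.002]
force: [0.5, 0.3, 0.6]
finger_gap: 0.734
gripper_force: 0.0
```

```bash
python3 - <<'E'
from h import *
c,s=np.cos(.192),np.sin(.192)
plan(.5083+.012*c,.0504+.012*s,.215,.192)
E
```

```text
t 16.50 tcp [0.5194 0.0522 0.2585] yaw 0.190 F [0.5 0.3 0.6] gap 63.9
 turn [-0.     0.004 -0.002] then shift mm [ 0.8 -0.4 43.5]
```

drive_tool:
  rows: [0, 0, 10, 0, 0, 0, 64, 0, 0, 10, 0, 0, 0, 64, 0, 0, 10, 0, 0, 0, 64, 0, 0, 8, 0, 0, 0, 64, 0, 0, 4, 0, 0, 0, 64, 0, 0, 0, 0, 0, 0, 64]

```text
t: 17.25
tcp_pos: [0.5201, 0.0544, 0.2178]
orientation: [-0.0, 0.995, 0.096, -0.0]
force: [0.0, 0.6, 0.1]
finger_gap: 0.737
gripper_force: 0.0
```

drive_tool:
  rows: [0, 0, 0, 0, 0, 0, 30, 0, 0, 0, 0, 0, 0, 30, 0, 0, 0, 0, 0, 0, 30, 0, 0, 0, 0, 0, 0, 30]

```text
t: 17.75
tcp_pos: [0.5203, 0.0543, 0.2184]
orientation: [0.0, 0.995, 0.096, 0.0]
force: [-0.2, -0.4, 1.4]
finger_gap: 0.505
gripper_force: 29.9
```

drive_tool:
  rows: [0, 0, -5, 0, 0, 0, 30, 0, 0, -15, 0, 0, 0, 30, 0, 0, -30, 0, 0, 0, 30, 0, 0, -30, 0, 0, 0, 30, 0, 0, -10, 0, 0, 0, 30, 0, 0, 0, 0, 0, 0.06, 30, 0, 0, 0, 0, 0, 0.058, 30, 0, 0, 0, 0, 0, 0, 30]

```text
t: 18.75
tcp_pos: [0.5198, 0.0543, 0.3077]
orientation: [0.0, 0.999, 0.038, -0.0]
force: [0.3, 0.0, -2.8]
finger_gap: 0.503
gripper_force: 29.9
```

```bash
python3 - <<'E'
from h import *
plan(.4815,-.3686,.23,.074)
E
```

```text
t 18.75 tcp [0.5198 0.0543 0.3077] yaw 0.076 F [ 0.3  0.  -2.8] gap 43.7
 turn [0.    0.001 0.002] then shift mm [-69.5 418.9  77.7]
```

drive_tool:
  rows: [-3.5, 20, 0, 0, 0, 0, 30, -6, 38, 0, 0, 0, 0, 30, -7.5, 45, 0, 0, 0, 0, 30, -7.5, 45, 0, 0, 0, 0, 30, -7.5, 45, 0, 0, 0, 0, 30, -7.5, 45, 0, 0, 0, 0, 30, -7.5, 45, 0, 0, 0, 0, 30, -7.5, 45, 0, 0, 0, 0, 30, -7.5, 45, 0, 0, 0, 0, 30, -7.5, 45, 0, 0, 0, 0, 30]

```text
t: 20.0
tcp_pos: [0.4817, -0.369, 0.3076]
orientation: [-0.0, 0.999, 0.038, -0.0]
force: [0.5, 0.8, -2.6]
finger_gap: 0.502
gripper_force: 29.9
```

drive_tool:
  rows: [0, 1, 0, 0, 0, 0, 30, 0, 0, 20, 0, 0, 0, 30, 0, 0, 30, 0, 0, 0, 30, 0, 0, 25, 0, 0, 0, 30, 0, 0, 0, 0, 0, 0, 30, 0, 0, 0, 0, 0, 0, 30]

```text
t: 20.75
tcp_pos: [0.4828, -0.3678, 0.2335]
orientation: [-0.0, 0.999, 0.038, 0.0]
force: [0.4, 0.3, -2.5]
finger_gap: 0.502
gripper_force: 29.9
```

```bash
python3 - <<'E'
from h import *
plan(.4815,-.3686,.1934,.074)
E
```

```text
t 20.75 tcp [ 0.4828 -0.3678  0.2335] yaw 0.077 F [ 0.4  0.3 -2.5] gap 43.6
 turn [-0.    -0.001  0.003] then shift mm [-1.4  0.7 40.1]
```

Now down to just above the tray floor, with one check picture from both views.

drive_tool:
  rows: [0, 0, 12, 0, 0, 0, 30, 0, 0, 10, 0, 0, 0, 30, 0, 0, 8, 0, 0, 0, 30, 0, 0, 4, 0, 0, 0, 30, 0, 0, 2, 0, 0, 0, 30, 0, 0, 0, 0, 0, 0, 30]

```text
t: 21.5
tcp_pos: [0.4822, -0.3688, 0.1972]
orientation: [0.0, 0.999, 0.037, 0.0]
force: [-0.3, -0.2, -1.8]
finger_gap: 0.499
gripper_force: 29.9
```

drive_tool:
  rows: [0, 0, 1.5, 0, 0, 0, 30, 0, 0, 0, 0, 0, 0, 30]

```text
t: 21.75
tcp_pos: [0.4822, -0.3687, 0.1957]
orientation: [0.0, 0.999, 0.037, 0.0]
force: [1.4, 0.3, -3.0]
finger_gap: 0.504
gripper_force: 29.9
```

drive_tool:
  rows: [0, 0, 1, 0, 0, 0, 30, 0, 0, 0, 0, 0, 0, 30]

```text
t: 22.0
tcp_pos: [0.4821, -0.3687, 0.1946]
orientation: [0.0, 0.999, 0.037, -0.0]
force: [0.4, 0.1, -2.0]
finger_gap: 0.502
gripper_force: 29.9
```

drive_tool:
  rows: [0, 0, 1, 0, 0, 0, 30, 0, 0, 0, 0, 0, 0, 30]

```text
t: 22.25
tcp_pos: [0.4822, -0.3688, 0.1937]
orientation: [0.0, 0.999, 0.037, 0.0]
force: [-0.4, -0.1, -3.3]
finger_gap: 0.501
gripper_force: 29.9
```

drive_tool:
  rows: [0, 0, 0.7, 0, 0, 0, 30, 0, 0, 0, 0, 0, 0, 30]

```text
t: 22.5
tcp_pos: [0.4822, -0.3687, 0.1937]
orientation: [0.0, 0.999, 0.037, -0.0]
force: [-2.4, 1.4, 4.8]
finger_gap: 0.496
gripper_force: 29.9
```

drive_tool:
  rows: [0, 0, 0.7, 0, 0, 0, 30, 0, 0, 0, 0, 0, 0, 30]

```text
t: 22.75
tcp_pos: [0.4823, -0.3687, 0.1936]
orientation: [0.0, 0.999, 0.037, -0.0]
force: [-3.2, 2.0, 9.3]
finger_gap: 0.503
gripper_force: 29.9
```

drive_tool:
  rows: [0, 0, 0.7, 0, 0, 0, 30, 0, 0, 0, 0, 0, 0, 30]

```text
t: 23.0
tcp_pos: [0.4824, -0.3687, 0.1937]
orientation: [0.0, 0.999, 0.037, -0.0]
force: [-4.8, 3.6, 14.3]
finger_gap: 0.506
gripper_force: 29.9
```

Down on the tray floor at the expected height (0.1937). I ease off, open gently, retreat up.

drive_tool:
  rows: [0, 0, -1.4, 0, 0, 0, 44, 0, 0, 0, 0, 0, 0, 50, 0, 0, 0, 0, 0, 0, 60, 0, 0, 0, 0, 0, 0, 60, 0, 0, -5, 0, 0, 0, 60, 0, 0, -25, 0, 0, 0, 60, 0, 0, -50, 0, 0, 0, 60, 0, 0, -50, 0, 0, 0, 60, -50, 0, 0, 0, 0, 0, 60, 0, 0, 0, 0, 0, 0, 60]

```text
t: 24.25
tcp_pos: [0.4291, -0.3739, 0.3237]
orientation: [0.001, 0.999, 0.035, -0.001]
force: [0.3, 0.3, -0.7]
finger_gap: 0.693
gripper_force: 0.0
```

drive_tool:
  rows: [0, -50, 0, 0, 0, 0, 60, 0, -50, 0, 0, 0, 0, 60, 0, -50, 0, 0, 0, 0, 60, 0, -50, 0, 0, 0, 0, 60, 0, 0, 0, 0, 0, 0, 60]

```text
t: 24.88
tcp_pos: [0.418, -0.1689, 0.3231]
orientation: [0.0, 0.999, 0.041, 0.0]
force: [-0.2, -0.1, 0.6]
finger_gap: 0.687
gripper_force: 0.0
```

```bash
python3 - <<'E'
from h import *
plan(.4815,-.3686,.1934,.074)
t=cam('top')['image'][:,:,::-1]; s=cam('scene')['image'][:,:,::-1]
o=np.zeros((600,800,3),np.uint8)
o[:300]=crop(t,155,185,420,285,3)[:, :800-0][:300,:795].copy() if 0 else np.pad(crop(t,155,185,420,285,3),((0,0),(0,5),(0,0)))
o[300:600,:475]=crop(s,175,210,270,270,5); o[300:600,480:800]=crop(s,270,120,430,270,2)
cv2.imwrite('pics/z.png',o)
E
```

```text
t 24.88 tcp [ 0.418  -0.1689  0.3231] yaw 0.082 F [-0.2 -0.1  0.6] gap 59.8
 turn [ 0.    -0.     0.008] then shift mm [ 48.6 203.9 129.7]
```

View pics/z.png

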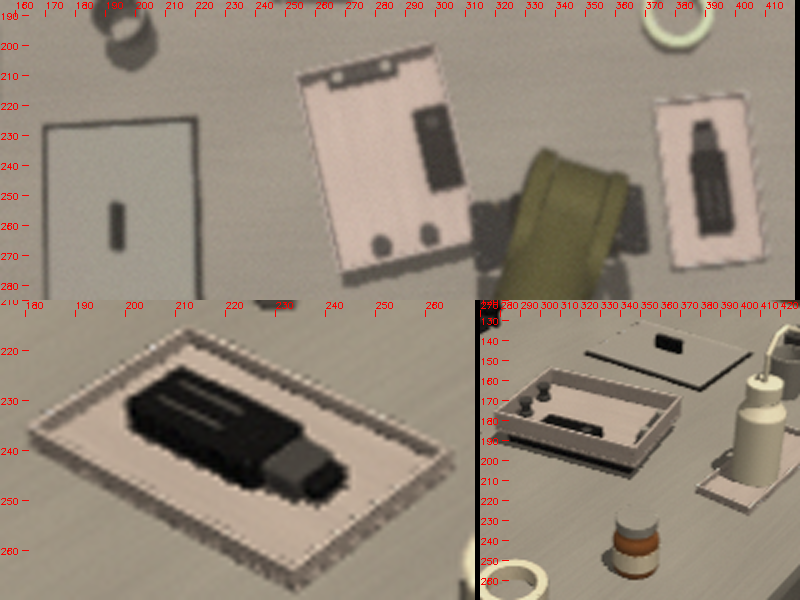

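The machine lies flat, lengthwise and centred in the tray (top 392,243; scene 224,240). The cover is on the mat with a border showing all round (top 170–221), and pack, bar and spools are still in the pan.

```bash
python3 -c "
from station import sign_off
print(sign_off())"
```

```text
the job is handed in; nothing more can be done
None
```

The cover is flat on the mat and the machine lies flat and lengthwise in the work tray. The other parts are still in the pan, and I handed the job in at about 25 s of the 72 s allowed.

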